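# Transfer fiddle sound boxes to the fitting rack in reverse order

## Robot

A 6-joint arm with a two-finger parallel gripper is mounted at the origin on the work surface. World frame = base frame: x ahead of the robot, y to its left, z up, the work surface at z = 0. Lengths are in m, angles in rad, forces in N, time in s.
With the tool pointing down it reaches from about 0.35 to 0.975 m from the base axis. Payload 4.9 kg.
Tool frame: the origin (TCP) lies on the centre line of the jaws, within the pads' length; the fingertips stand ctrl.nose_length ahead of it and the grasp point (between the pads) lies 2 mm behind it (ctrl.nose_length is the distance from the TCP to the fingertips, in m); z points along the fingers, y is the direction in which the jaws open and shut (so a half turn about z gives the same grasp; the last joint's range is limited). The gripper opens to 85 mm and grips with 20 to 120 N. Pads are 22 mm wide; open, the fingers measure 114 mm over their backs; the gripper's body (76 mm by 85 mm) begins 54 mm behind the grasp point. The pads swing forward as they close: fully open they stand 13 mm farther back than shut.
Start: joints at [-1.427, 0.053, 1.613, -0, 1.476, -0.119], TCP at [0.162, -0.604, 0.248] pointing down, gripper open.
Joint ranges: [-3.01, 3.01], [-1.01, 2.22], [0.06, 2.58], [-1.02, 4.17], [0.09, 2.62], [-3.14, 3.14]. Speed limits (rad/s): [2.57, 2.57, 3.14, 3.14, 3.14, 3.14].

## Interface

Orientations are given as a rotation vector (axis times angle).
In Python, from station import sensors, get_image, order, ctrl gives the robot as it stands.
- The arm moves only by the tool move_arm, never from a script. Its argument "increments" is a list of rows, each a list of 5 numbers: the shift along the tool's x, y, z in cm, then the turn about the tool's z in degrees, then the finger opening in cm, from 0 to 8.54. In form: [[dx, dy, dz, twist, gripper], ...]. A call has 1 to 5 rows; each row is the pose to reach, as a shift and turn from the pose commanded when the call began, along the tool's axes at that moment; what a row does not reach only later rows make up. A row lasts 1/8 s, in which the tool goes at most 62.5 mm and 10.7 degrees, less where a joint would pass 70% of its speed; a pose out of reach is approached as far as the arm can. A call with a gripper value outside its range is refused whole. The fingers move at their own pace and stop on an object; "newtons" is the grip in N (left out, the last holds). Time passes only in rows, so rows that repeat a pose let the fingers close. It gives the time, the measured TCP pose, the force and the opening at its end, in the units of the state.
- sensors.get_obs(): the state, without advancing time (a new reading comes with each control period).
- get_image(name): name is "scene" or "top" or "wrist"; returns a dict with "image" (420x560x3 uint8, red, green, blue), "K" (3x3 intrinsics, pixels), "D" ([k1, k2, p1, p2, k3] as OpenCV has them; the pictures are not rectified), "R" (3x3) and "t" (3): a world point X has camera coordinates R X + t. Camera axes: x right, y down, z forward; pixel columns grow to the right and rows downward; lengths in m; the calibration is good to about 2 mm. A picture is of the moment at which its call begins. There is no depth.
- order.finish_job(): hands the job in, once; it reports no verdict.
The state is a dict: "t": time; "q": joint angles; "dq": joint speeds; "effort": joint torques, N m; "tool_pos": TCP position; "tool_rot": TCP orientation; "contact_force": force on the tool from outside, world axes, zero at the start; "wrist_torque": the same for the moment, N m; "opening": finger opening in m.
Only numpy, scipy, OpenCV 4.12 (cv2) and the standard library are available. Lean on these libraries where they do the work, as an engineer would, in place of code of your own. Each camera call takes 0.05 s, during which the arm holds its last target.

## Task

Move the four fiddle sound boxes from the pale wooden drying rack to the empty aluminium fitting rack, one per well and in reverse order: seen from the robot's base, the box leftmost on the wooden rack goes into the rightmost well of the aluminium rack, the second from the left into the second from the right, and so on. Keep the boxes upright all the time and set each down on the well's floor rather than dropping it; leave them standing there, skin face up.

Things in the scene. Friction and masses are not known exactly. Their poses are not given: they have to be found in the camera images.
- red_box: Loose fiddle sound box: a closed upright light honey-brown wooden cylinder, 50 mm diameter, 80 mm tall, about 0.15 kg, with a red band round its top 14 mm and a tan 37 mm snakeskin disc with a dark lattice on its upper face ringed in red. Origin at the centre of its underside, z up when upright. Starts upright in one of the four wells of the drying rack.
- yellow_box: Loose fiddle sound box: a closed upright nearly black wooden cylinder, 50 mm diameter, 80 mm tall, about 0.15 kg, with a yellow band round its top 14 mm and a tan 37 mm snakeskin disc with a dark lattice on its upper face ringed in yellow. Origin at the centre of its underside, z up when upright. Starts upright in one of the four wells of the drying rack.
- blue_box: Loose fiddle sound box: a closed upright mid-brown wooden cylinder, 50 mm diameter, 80 mm tall, about 0.15 kg, with a blue band round its top 14 mm and a tan 37 mm snakeskin disc with a dark lattice on its upper face ringed in blue. Origin at the centre of its underside, z up when upright. Starts upright in one of the four wells of the drying rack.
- green_box: Loose fiddle sound box: a closed upright dark red-brown wooden cylinder, 50 mm diameter, 80 mm tall, about 0.15 kg, with a green band round its top 14 mm and a tan 37 mm snakeskin disc with a dark lattice on its upper face ringed in green. Origin at the centre of its underside, z up when upright. Starts upright in one of the four wells of the drying rack.
- red_tag: Fixed red marker block (14 x 36 x 12 mm) against the outer face of the drying rack's robot-side (-x) wall, in front of the well in which the red box starts. Origin at the centre of that well's floor, 6 mm above the table; the block's centre is 48.5 mm from there along -x and 8 mm up. Axes parallel to the drying rack's. Records the starting order.
- yellow_tag: Fixed yellow marker block (14 x 36 x 12 mm) against the outer face of the drying rack's robot-side (-x) wall, in front of the well in which the yellow box starts. Origin at the centre of that well's floor, 6 mm above the table; the block's centre is 48.5 mm from there along -x and 8 mm up. Axes parallel to the drying rack's. Records the starting order.
- blue_tag: Fixed blue marker block (14 x 36 x 12 mm) against the outer face of the drying rack's robot-side (-x) wall, in front of the well in which the blue box starts. Origin at the centre of that well's floor, 6 mm above the table; the block's centre is 48.5 mm from there along -x and 8 mm up. Axes parallel to the drying rack's. Records the starting order.
- green_tag: Fixed green marker block (14 x 36 x 12 mm) against the outer face of the drying rack's robot-side (-x) wall, in front of the well in which the green box starts. Origin at the centre of that well's floor, 6 mm above the table; the block's centre is 48.5 mm from there along -x and 8 mm up. Axes parallel to the drying rack's. Records the starting order.
- drying_rack: Start rack: pale wood, brass end lugs, coloured tags on its robot-side wall, a box in each well; the nearer or the farther of the two racks. Fixed, 82 (x) x 310 (y) mm. Origin: centre of underside, on the table; +y along the row to the robot's left. Four open wells centred at x = 0, y = +114, +38, -38, -114 mm, 70 x 70 mm inside; floor 6 mm, wall tops 20 mm above the table, walls 6 mm thick.
- fitting_rack: Target rack: bare aluminium, black end lugs, no tags, empty; in the other of the two places. Fixed, 82 (x) x 310 (y) mm. Origin: centre of underside, on the table; +y along the row to the robot's left. Four open wells centred at x = 0, y = +114, +38, -38, -114 mm, 70 x 70 mm inside; floor 6 mm, wall tops 20 mm above the table, walls 6 mm thick.

How it is judged:
By the outcome, as a careful person would: the job done as asked, in the order asked, and still so for the second after the job is handed in, with the robot touching nothing.
It also fails if it takes over 112 s, if anything falls off the work surface, if the arm or the gripper's body presses on something with over 40 N, if the wrist force passes 120 N, or if a joint passes its speed limit or range.

## Working session

There is one attempt and no reset: what is moved stays moved. The work goes in short steps, Python scripts to look and compute and a tool call to move; the robot and the scene stay as the last step left them, time stands still between calls to the robot, and variables do not carry over. Pictures are saved under pics/ and viewed, and the job is handed in when it is done.

Besides the shell and the picture viewer there is one more tool, called after "Call:" as name(argument=value, ...), one argument or row to a line, values as JSON. move_arm: Moves the arm, as the interface text tells. Its arguments: {"type":"object","properties":{"increments":{"type":"array"},"newtons":{"type":"number"}},"required":["increments"]}

```bash
mkdir -p pics; ls
cat > h.py <<'E'
import numpy as np,cv2
from station import sensors,get_image,order,ctrl
def save(im,n): cv2.imwrite('pics/'+n+'.png',im['image'][:,:,::-1])
def ray(im,uv,z):
    p=cv2.undistortPoints(np.array([[uv]],float),im['K'],np.array(im['D'],float)).ravel()
    R=np.array(im['R']);t=np.array(im['t']);c=-R.T@t;d=R.T@np.array([p[0],p[1],1])
    return c+d*(z-c[2])/d[2]
E
python3 - <<'E'
from h import *
for n in ['scene','top']: save(get_image(n),n+'0')
o=sensors.get_obs();print(o['t'],o['tool_pos'],o['tool_rot'],o['opening'],ctrl.nose_length)
print(cv2.Rodrigues(np.array(o['tool_rot'],float))[0].round(3))
E
```

```text
pics
0.1 [ 0.16230038 -0.60300748  0.2471857 ] [-3.11266110e+00 -4.11465050e-01  3.61345057e-05] 0.08553537942301975 0.017
[[ 0.966  0.26  -0.   ]
 [ 0.26  -0.966  0.002]
 [ 0.    -0.002 -1.   ]]
```

View pics/scene0.png

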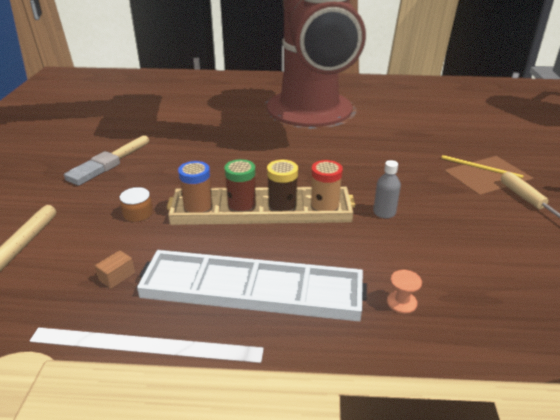

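View pics/top0.png

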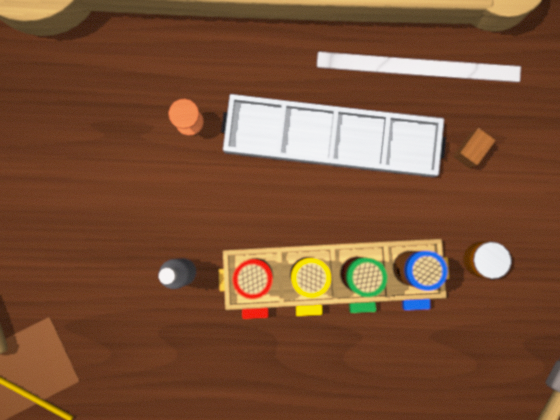

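```bash
cat > m.py <<'E'
from h import *
def boxes(im):
    hsv=cv2.cvtColor(im['image'],cv2.COLOR_RGB2HSV);out={}
    for n,(lo,hi) in dict(red=(174,6),yellow=(22,32),green=(55,85),blue=(105,125)).items():
        H=hsv[...,0];m=((H>=lo)|(H<=hi)) if lo>hi else ((H>=lo)&(H<=hi))
        m=(m&(hsv[...,1]>190)&(hsv[...,2]>90)).astype(np.uint8)
        cs,h=cv2.findContours(m,cv2.RETR_CCOMP,cv2.CHAIN_APPROX_NONE)
        best=[(cv2.contourArea(c),c) for c,k in zip(cs,h[0]) if k[3]>=0] if h is not None else []
        if best:
            a,c=max(best,key=lambda b:b[0])
            if a>100:
                e=cv2.fitEllipse(cv2.convexHull(c));out[n]=(e[0],e[1],ray(im,e[0],.086)[:2].round(4))
    return out
E
python3 - <<'E'
from m import *
im=get_image('top')
for k,v in boxes(im).items(): print(k,v)
cv2.imwrite('pics/alu.png',cv2.resize(im['image'][85:185,210:460,::-1],None,fx=3.2,fy=3.2,interpolation=cv2.INTER_CUBIC))
cv2.imwrite('pics/wood.png',cv2.resize(im['image'][230:330,210:460,::-1],None,fx=3.2,fy=3.2,interpolation=cv2.INTER_CUBIC))
R=np.array(im['R']);print((-R.T@np.array(im['t'])).round(3))
hsv=cv2.cvtColor(im['image'],cv2.COLOR_RGB2HSV)
m=((hsv[...,1]<60)&(hsv[...,2]>90)).astype(np.uint8);m[:85]=0;m[185:]=0;m[:,:205]=0;m[:,455:]=0
m=cv2.morphologyEx(m,cv2.MORPH_CLOSE,np.ones((7,7)))
c=max(cv2.findContours(m,0,1)[0],key=cv2.contourArea)
p=np.array([ray(im,q[0].astype(float),.02)[:2] for q in c],np.float32)
r=cv2.minAreaRect(p);print('alu',r)
E
```

```text
red ((252.0607452392578, 278.7760009765625), (32.52200698852539, 32.84916305541992), array([0.4438, 0.033 ]))
yellow ((310.8114013671875, 277.573486328125), (31.626619338989258, 32.107757568359375), array([ 0.4475, -0.0419]))
green ((366.9213562011719, 276.9130859375), (34.40470504760742, 35.308021545410156), array([ 0.4505, -0.1134]))
blue ((426.9795837402344, 270.27606201171875), (33.62031936645508, 34.431854248046875), array([ 0.4614, -0.1896]))
[0.487 0.002 0.687]
alu ((0.6485500335693359, -0.07352812588214874), (0.31417885422706604, 0.08770634979009628), 85.15309143066406)
```

View pics/alu.png

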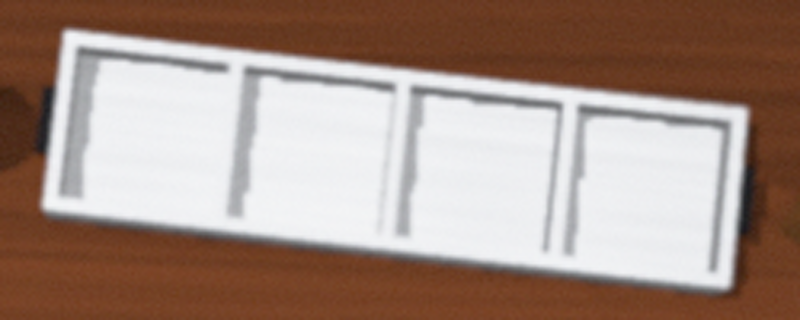

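View pics/wood.png

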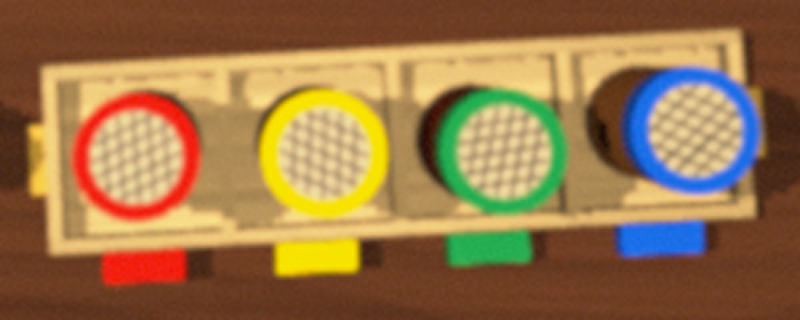

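```bash
cat >> m.py <<'E'
def go(x,y,z,yaw):
    "rel move to tool x axis at yaw (deg, world), tool down"
    o=sensors.get_obs();R=cv2.Rodrigues(np.array(o['tool_rot'],float))[0]
    d=R.T@(np.array([x,y,z])-o['tool_pos'])*100
    a=np.degrees(np.arctan2(R[1,0],R[0,0]))
    print('go',d.round(2),'twist',round(((a-yaw)+180)%360-180,1))
E
python3 - <<'E'
from m import *
im=get_image('top')
for n,cs,off in [('alu',[(64,30),(748,106),(733,290),(43,212)],(210,85)),('wood',[(40,67),(743,30),(757,217),(49,254)],(210,230))]:
    P=np.array([ray(im,((a+.5)/3.2-.5+off[0],(b+.5)/3.2-.5+off[1]),.02)[:2] for a,b in cs])
    c=P.mean(0);u=(P[0]-P[1]+P[3]-P[2]);L=np.linalg.norm(u)/2;u/=2*L
    print(n,c.round(4),'L',L.round(4),'W',(np.linalg.norm(P[0]-P[3])+np.linalg.norm(P[1]-P[2]))/2,'y axis deg',np.degrees(np.arctan2(u[1],u[0])).round(2))
    for s in (.114,.038,-.038,-.114): print((c+s*u).round(4))
go(.444,.033,.247,92)
E
```

```text
alu [ 0.6494 -0.0741] L 0.3113 W 0.08385723969869177 y axis deg 85.25
[0.6589 0.0395]
[ 0.6526 -0.0362]
[ 0.6463 -0.112 ]
[ 0.64   -0.1877]
wood [ 0.4496 -0.079 ] L 0.3121 W 0.0819899697337155 y axis deg 94.73
[0.4402 0.0346]
[ 0.4465 -0.0411]
[ 0.4528 -0.1169]
[ 0.459  -0.1926]
go [ 43.73 -54.11   0.13] twist -76.9
```

Call:
move_arm(
  increments=[
    [3.4,-4.1,0,-6,8.5],
    [6.8,-8.2,0,-12,8.5],
    [10.2,-12.3,0,-18,8.5],
    [13.6,-16.4,0,-24,8.5],
    [17,-20.5,0,-30,8.5],
  ],
)

```text
t: 0.82
tool_pos: [0.2736, -0.3597, 0.2481]
tool_rot: [2.9, 1.208, 0.0]
contact_force: [0.4, -0.4, -0.1]
opening: 0.0848
```

```bash
python3 -c "
from m import *
go(.444,.033,.2,90)"
```

```text
go [ 39.88 -15.57   4.82] twist -44.8
```

Call:
move_arm(
  increments=[
    [5.5,-2.1,0,-9,8.5],
    [11,-4.2,1,-18,8.5],
    [16.5,-6.4,2,-27,8.5],
    [22,-8.6,3,-36,8.5],
    [27.5,-10.7,4,-44.8,8.5],
  ],
)

```text
t: 1.45
tool_pos: [0.3922, -0.0893, 0.2082]
tool_rot: [2.218, 2.223, 0.001]
contact_force: [0.5, -0.6, 0.3]
opening: 0.0849
```

```bash
python3 -c "
from m import *
go(.444,.033,.15,90)
im=get_image('top');save(im,'a1');print(boxes(im))"
```

```text
go [12.22  5.2   5.82] twist 0.1
{'red': ((252.06085205078125, 278.7567138671875), (32.44599533081055, 33.02798080444336), array([0.4438, 0.033 ])), 'yellow': ((310.82470703125, 277.50543212890625), (31.660099029541016, 32.02073287963867), array([ 0.4476, -0.0419])), 'blue': ((426.9681396484375, 270.28021240234375), (33.61581039428711, 34.42507553100586), array([ 0.4614, -0.1896]))}
```

Call:
move_arm(
  increments=[
    [4.1,1.7,1,0,8.5],
    [8.2,3.5,3,0,8.5],
    [12.2,5.2,5,0,8.5],
    [12.2,5.2,5.8,0,8.5],
    [12.2,5.2,5.8,0,8.5],
  ],
)

```text
t: 2.12
tool_pos: [0.4434, 0.0305, 0.1495]
tool_rot: [-2.223, -2.218, 0.002]
contact_force: [-0.5, -0.6, 0.5]
opening: 0.0851
```

```bash
python3 -c "
from m import *
go(.4438,.033,.062,90)
save(get_image('wrist'),'w1')"
```

```text
go [0.25 0.05 8.75] twist -0.1
```

View pics/w1.png

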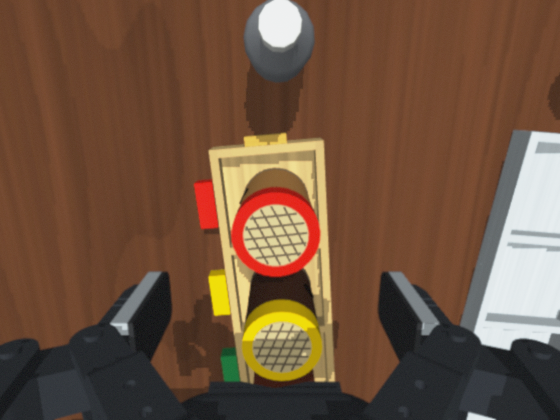

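The wrist view shows the red disc at (277,233), midway between the jaws (columns about 141 and 409). The grey bottle at (280,40) is clear of the fingers.

```bash
python3 -c "
from m import *
im=get_image('wrist')
for k,v in boxes(im).items(): print(k,v)
o=sensors.get_obs();P=np.array(o['tool_pos'])
c=im['R']@P+im['t'];print(cv2.projectPoints(P.reshape(1,3),cv2.Rodrigues(np.array(im['R']))[0],np.array(im['t'],float),np.array(im['K']),np.array(im['D'],float))[0])
"
```

```text
red ((274.3398742675781, 233.70884704589844), (64.90361022949219, 68.52957916259766), array([0.4429, 0.0314]))
yellow ((280.74896240234375, 345.3126525878906), (53.477569580078125, 61.75701141357422), array([ 0.4467, -0.0441]))
[[[277.36480404 294.99770891]]]
```

Call:
move_arm(
  increments=[
    [0.2,0,3,0,8.5],
    [0.2,0,6,0,8.5],
    [0.2,0,8.7,0,8.5],
    [0.2,0,8.7,0,8.5],
    [0.2,0,8.7,0,6],
  ],
  newtons=30,
)

```text
t: 2.85
tool_pos: [0.4452, 0.032, 0.0649]
tool_rot: [2.224, 2.216, 0.003]
contact_force: [-0.5, -0.6, 0.3]
opening: 0.0693
```

Call:
move_arm(
  increments=[
    [0,0,0,0,5.5],
    [0,0,0,0,5],
    [0,0,0,0,4.5],
    [0,0,0,0,4.5],
    [0,0,0,0,4.5],
  ],
)

```text
t: 3.48
tool_pos: [0.4451, 0.0326, 0.0646]
tool_rot: [2.223, 2.218, 0.002]
contact_force: [-0.9, -0.3, 4.8]
opening: 0.0492
```

Call:
move_arm(
  increments=[
    [0,0,-1,0,4.5],
    [0,0,-4,0,4.5],
    [0,0,-8,0,4.5],
    [0,0,-12,0,4.5],
    [0,0,-13,0,4.5],
  ],
)

```text
t: 4.1
tool_pos: [0.4455, 0.0327, 0.1963]
tool_rot: [2.221, 2.216, 0.006]
contact_force: [0.2, 0.6, -2.8]
opening: 0.0493
```

```bash
python3 -c "
from m import *
go(.640,-.1877,.19,90)
save(get_image('wrist'),'w2')"
```

```text
go [-21.99  19.5    0.74] twist -0.1
```

View pics/w2.png

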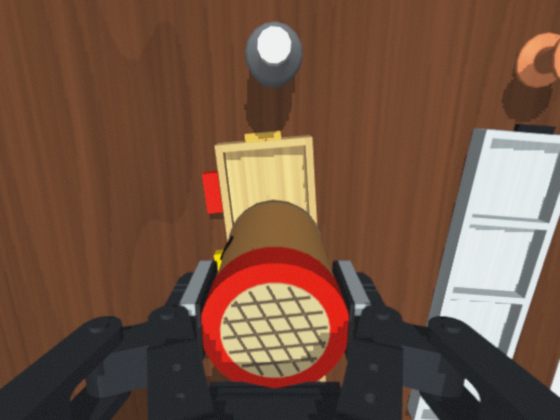

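The red box is held upright between the pads, with its disc at about (275,335), and the first wooden well is empty.

Call:
move_arm(
  increments=[
    [-3,2.7,0,0,4.5],
    [-7,6.2,0,0,4.5],
    [-11,9.7,0,0,4.5],
    [-15,13.3,0,0,4.5],
    [-19,16.9,0,0,4.5],
  ],
)

```text
t: 4.78
tool_pos: [0.6124, -0.1586, 0.1899]
tool_rot: [-2.221, -2.215, 0.003]
contact_force: [0.1, 0.5, -0.7]
opening: 0.0493
```

Call:
move_arm(
  increments=[
    [-2,1.8,0,0,4.5],
    [-3,2.6,0,0,4.5],
    [-3,2.6,3,0,4.5],
    [-3,2.6,6,0,4.5],
    [-3,2.6,6,0,4.5],
  ],
)

```text
t: 5.4
tool_pos: [0.6353, -0.1859, 0.1282]
tool_rot: [-2.217, -2.213, 0.005]
contact_force: [-0.1, 0.6, -2.0]
opening: 0.0493
```

```bash
python3 -c "
from m import *
go(.640,-.1877,.0656,90)
save(get_image('wrist'),'w3');im=get_image('top');save(im,'t3');
e=boxes(im)['red'];print(e, ray(im,e[0],.15))"
```

```text
go [-0.2   0.52  6.26] twist -0.1Traceback (most recent call last):
  File "<string>", line 5, in <module>
    e=boxes(im)['red'];print(e, ray(im,e[0],.15))
      ~~~~~~~~~^^^^^^^
KeyError: 'red'
```

View pics/w3.png

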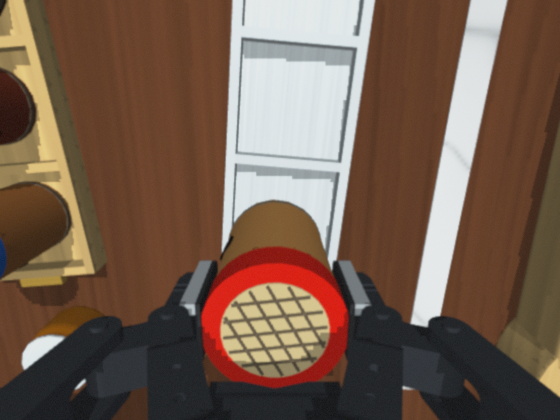

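Box is above the last aluminium well, centred across it (box axis at about column 275, well walls near 230 and 340).

Call:
move_arm(
  increments=[
    [-0.2,0.4,2,0,4.5],
    [-0.2,0.5,4,0,4.5],
    [-0.2,0.5,5,0,4.5],
    [-0.2,0.5,5.6,0,4.5],
    [-0.2,0.5,5.8,0,4.5],
  ],
)

```text
t: 6.12
tool_pos: [0.6434, -0.1898, 0.0748]
tool_rot: [-2.224, -2.218, 0.0]
contact_force: [0.2, 0.1, -2.1]
opening: 0.0495
```

Call:
move_arm(
  increments=[
    [0,0,0.1,0,4.5],
    [0,0,0.2,0,4.5],
    [0,0,0.3,0,4.5],
    [0,0,0.4,0,4.5],
  ],
)

```text
t: 6.62
tool_pos: [0.6436, -0.1898, 0.0715]
tool_rot: [2.224, 2.218, 0.0]
contact_force: [0.0, -0.4, -0.9]
opening: 0.0495
```

Call:
move_arm(
  increments=[
    [0,-0.2,0.1,0,4.5],
    [0,-0.2,0.2,0,4.5],
    [0,-0.2,0.3,0,4.5],
    [0,-0.2,0.4,0,4.5],
  ],
)

```text
t: 7.12
tool_pos: [0.6416, -0.1898, 0.0672]
tool_rot: [2.224, 2.219, 0.0]
contact_force: [-0.4, 0.5, -1.2]
opening: 0.0497
```

```bash
python3 -c "
from m import *
o=sensors.get_obs();print(o['tool_pos'],o['contact_force'])
im=get_image('scene');save(im,'s3');cv2.imwrite('pics/s3z.png',cv2.resize(im['image'][200:330,100:400,::-1],None,fx=2.6,fy=2.6))"
```

```text
[ 0.64157578 -0.18978657  0.06724872] [-0.43850315  0.51128633 -1.17362652]
```

View pics/s3z.png

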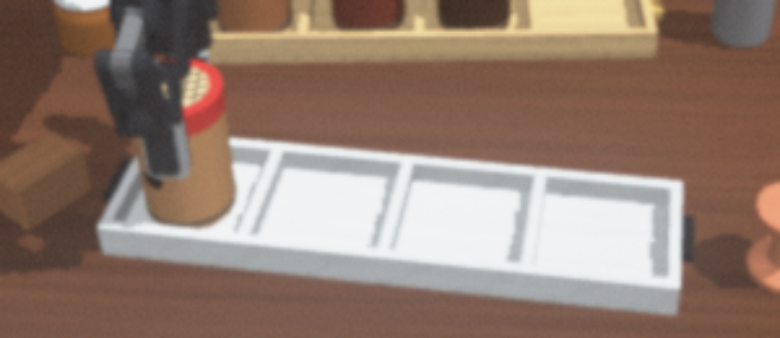

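The box is inside the end well, almost at the floor (bottom at about (190,220) in the crop), clear of the walls.

Call:
move_arm(
  increments=[
    [0,0,0.1,0,4.5],
    [0,0,0.2,0,4.5],
    [0,0,0.2,0,4.5],
  ],
)

```text
t: 7.55
tool_pos: [0.6414, -0.1898, 0.0651]
tool_rot: [-2.224, -2.218, 0.0]
contact_force: [-0.3, -0.6, -2.2]
opening: 0.049
```

Call:
move_arm(
  increments=[
    [0,0,0.1,0,4.5],
    [0,0,0.1,0,4.5],
  ],
)

```text
t: 7.8
tool_pos: [0.6417, -0.1898, 0.0648]
tool_rot: [2.224, 2.219, 0.0]
contact_force: [-0.6, 0.4, -0.6]
opening: 0.0492
```

Call:
move_arm(
  increments=[
    [0,0,0.1,0,4.5],
    [0,0,0.1,0,4.5],
  ],
)

```text
t: 8.05
tool_pos: [0.6417, -0.1899, 0.0647]
tool_rot: [2.224, 2.219, -0.0]
contact_force: [-3.5, 0.5, 5.9]
opening: 0.049
```

Call:
move_arm(
  increments=[
    [0,0,0.1,0,4.5],
    [0,0,0.1,0,4.5],
  ],
)

```text
t: 8.3
tool_pos: [0.6418, -0.1899, 0.0647]
tool_rot: [-2.224, -2.219, 0.001]
contact_force: [-6.8, 1.9, 9.7]
opening: 0.0495
```

Call:
move_arm(
  increments=[
    [0,0,-0.1,0,5.2],
    [0,0,-0.1,0,6],
    [0,0,-0.1,0,7],
    [0,0,-0.1,0,8],
    [0,0,-0.1,0,8.5],
  ],
)

```text
t: 8.93
tool_pos: [0.6415, -0.1898, 0.0631]
tool_rot: [-2.224, -2.219, 0.0]
contact_force: [0.5, 0.0, 0.4]
opening: 0.0851
```

Call:
move_arm(
  increments=[
    [0,0,0,0,8.5],
    [0,0,-2,0,8.5],
    [0,0,-5,0,8.5],
    [0,0,-8.5,0,8.5],
    [0,0,-10,0,8.5],
  ],
)

```text
t: 9.55
tool_pos: [0.6432, -0.1904, 0.1679]
tool_rot: [2.22, 2.215, 0.004]
contact_force: [0.6, -0.3, -0.7]
opening: 0.085
```

```bash
python3 -c "
from m import *
go(.4470,-.0425,.16,90)
save(get_image('scene'),'s4');save(get_image('wrist'),'w4')"
```

```text
go [ 14.75 -19.66   0.64] twist -0.1
```

View pics/s4.png

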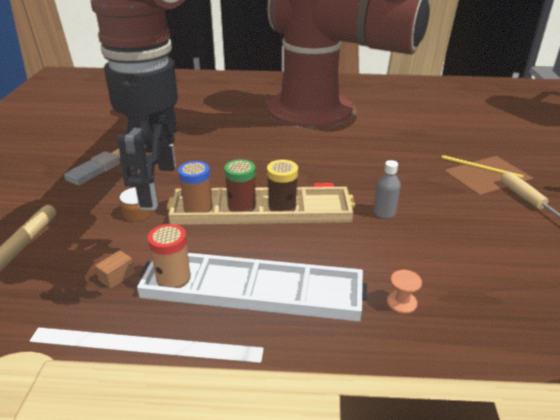

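The red box stands upright in the end well at (170,260). Next is yellow, at (283,185).

Call:
move_arm(
  increments=[
    [2.9,-3.9,0,0,8.5],
    [5.9,-7.8,0,0,8.5],
    [8.8,-11.7,0,0,8.5],
    [11.8,-15.6,0.3,0,8.5],
    [14.7,-19.6,0.6,0,8.5],
  ],
)

```text
t: 10.28
tool_pos: [0.4437, -0.0412, 0.1555]
tool_rot: [-2.223, -2.217, 0.002]
contact_force: [0.2, 1.0, 0.8]
opening: 0.0851
```

```bash
python3 -c "
from m import *
go(.4470,-.0425,.0635,90)
im=get_image('wrist')
for k,v in boxes(im).items(): print(k,v)"
```

```text
go [-0.14  0.35  9.2 ] twist -0.2
yellow ((281.2367858886719, 236.12863159179688), (62.31940841674805, 66.19271850585938), array([ 0.4466, -0.0433]))
```

Call:
move_arm(
  increments=[
    [-0.1,0.2,3,0,8.5],
    [-0.1,0.2,6,0,8.5],
    [-0.1,0.2,8.5,0,8.5],
    [-0.1,0.2,9.2,0,8.5],
    [-0.1,0.2,9.2,0,7],
  ],
)

```text
t: 10.95
tool_pos: [0.4474, -0.0432, 0.0647]
tool_rot: [-2.223, -2.218, 0.001]
contact_force: [0.1, -0.7, 1.0]
opening: 0.0709
```

Call:
move_arm(
  increments=[
    [0,0,0,0,6],
    [0,0,0,0,5.2],
    [0,0,0,0,4.5],
    [0,0,0,0,4.5],
    [0,0,0,0,4.5],
  ],
)

```text
t: 11.58
tool_pos: [0.4485, -0.0435, 0.0664]
tool_rot: [2.223, 2.218, 0.001]
contact_force: [-1.8, -0.0, 6.2]
opening: 0.0494
```

Call:
move_arm(
  increments=[
    [0,0,-1,0,4.5],
    [0,0,-4,0,4.5],
    [0,0,-8,0,4.5],
    [0,0,-12,0,4.5],
    [0,0,-13,0,4.5],
  ],
)

```text
t: 12.2
tool_pos: [0.4494, -0.0436, 0.1985]
tool_rot: [2.22, 2.215, 0.005]
contact_force: [0.2, -0.5, -2.4]
opening: 0.0494
```

```bash
python3 -c "
from m import *
go(.6463,-.112,.19,90)
save(get_image('wrist'),'w5')"
```

```text
go [-6.79 19.7   0.97] twist -0.1
```

View pics/w5.png

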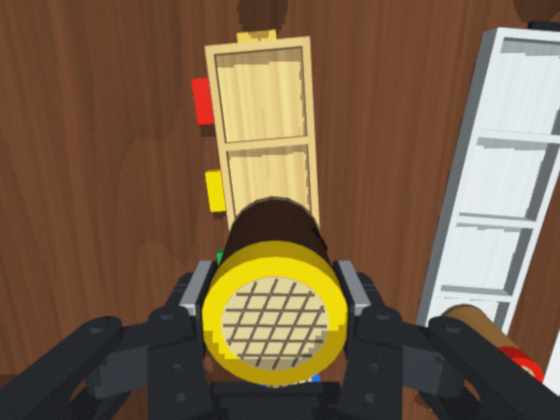

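Yellow is held upright at (275,315) and lifted clear of the rack.

Call:
move_arm(
  increments=[
    [-1.2,3.5,0,0,4.5],
    [-2.7,7.8,0,0,4.5],
    [-4.2,12.1,0,0,4.5],
    [-5.6,16.3,0,0,4.5],
    [-6.8,19.6,0,0,4.5],
  ],
)

```text
t: 12.88
tool_pos: [0.644, -0.112, 0.1917]
tool_rot: [-2.221, -2.216, 0.003]
contact_force: [0.6, 0.3, -1.6]
opening: 0.0492
```

Call:
move_arm(
  increments=[
    [0,0,0,0,4.5],
    [0,0,3,0,4.5],
    [0,0,6,0,4.5],
    [0,0,6.5,0,4.5],
    [0,0,6.5,0,4.5],
  ],
)

```text
t: 13.5
tool_pos: [0.643, -0.1114, 0.1297]
tool_rot: [-2.223, -2.218, 0.001]
contact_force: [0.2, 0.3, -1.6]
opening: 0.0495
```

```bash
python3 -c "
from m import *
go(.6463,-.112,.072,90)
save(get_image('wrist'),'w6')"
```

```text
go [-0.06  0.34  5.77] twist -0.1
```

View pics/w6.png

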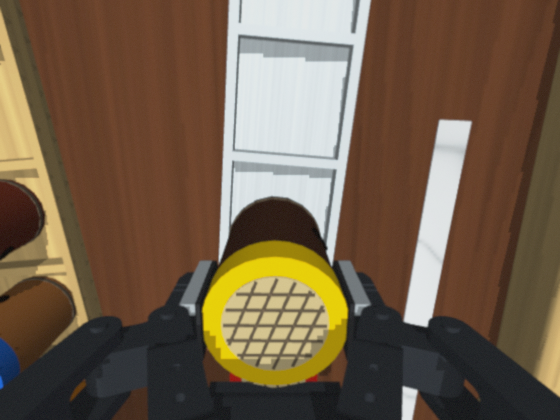

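Yellow is over the second well from the right and centred across the rack; the red band shows behind it at (280,380).

Call:
move_arm(
  increments=[
    [0,0.2,2,0,4.5],
    [0,0.2,4,0,4.5],
    [0,0.2,5,0,4.5],
    [0,0.2,5.5,0,4.5],
    [0,0.2,5.7,0,4.5],
  ],
)

```text
t: 14.18
tool_pos: [0.6458, -0.1118, 0.073]
tool_rot: [-2.224, -2.219, 0.0]
contact_force: [-0.2, 0.5, -1.3]
opening: 0.0491
```

Call:
move_arm(
  increments=[
    [0,0,0.1,0,4.5],
    [0,0,0.2,0,4.5],
    [0,0,0.3,0,4.5],
    [0,0,0.4,0,4.5],
  ],
)

```text
t: 14.68
tool_pos: [0.6459, -0.1118, 0.0695]
tool_rot: [2.224, 2.218, 0.0]
contact_force: [0.0, 0.5, -1.7]
opening: 0.0491
```

Call:
move_arm(
  increments=[
    [0,0,0.1,0,4.5],
    [0,0,0.2,0,4.5],
    [0,0,0.2,0,4.5],
  ],
)

```text
t: 15.05
tool_pos: [0.6456, -0.1118, 0.0672]
tool_rot: [-2.224, -2.218, 0.0]
contact_force: [0.9, -0.2, -2.4]
opening: 0.0493
```

Call:
move_arm(
  increments=[
    [0,0,0.1,0,4.5],
    [0,0,0.1,0,4.5],
  ],
)

```text
t: 15.3
tool_pos: [0.6459, -0.1118, 0.0666]
tool_rot: [2.224, 2.219, 0.0]
contact_force: [-0.2, 0.3, -0.3]
opening: 0.0492
```

Call:
move_arm(
  increments=[
    [0,0,0.1,0,4.5],
    [0,0,0.1,0,4.5],
  ],
)

```text
t: 15.55
tool_pos: [0.6459, -0.1119, 0.0666]
tool_rot: [2.224, 2.219, -0.0]
contact_force: [-2.5, 0.4, 4.7]
opening: 0.0491
```

Contact at the grasp height: it's on the floor. Release.

Call:
move_arm(
  increments=[
    [0,0,0,0,5.2],
    [0,0,0,0,6],
    [0,0,0,0,7],
    [0,0,0,0,8],
    [0,0,0,0,8.5],
  ],
)

```text
t: 16.18
tool_pos: [0.6457, -0.1118, 0.0652]
tool_rot: [-2.224, -2.219, 0.0]
contact_force: [0.6, 0.3, -0.6]
opening: 0.0848
```

Call:
move_arm(
  increments=[
    [0,0,0,0,8.5],
    [0,0,-2,0,8.5],
    [0,0,-5,0,8.5],
    [0,0,-8.5,0,8.5],
    [0,0,-10,0,8.5],
  ],
)

```text
t: 16.8
tool_pos: [0.6474, -0.1122, 0.1698]
tool_rot: [2.22, 2.215, 0.005]
contact_force: [-0.7, -0.0, -0.7]
opening: 0.0851
```

```bash
python3 -c "
from m import *
go(.4505,-.115,.155,90)
save(get_image('scene'),'s6')
print(boxes(get_image('top')))"
```

```text
go [ -0.32 -19.7    1.37] twist -0.1
{}
```

View pics/s6.png

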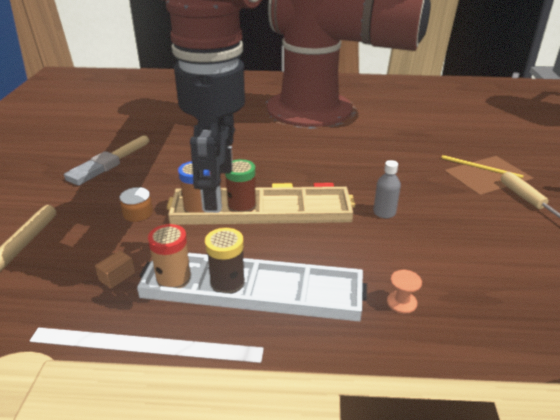

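Red (170,255) and yellow (226,260) stand upright in the two rightmost wells. Green is next, at (241,185).

Call:
move_arm(
  increments=[
    [0,-3.9,0,0,8.5],
    [-0.1,-8,0,0,8.5],
    [-0.2,-12,0,0,8.5],
    [-0.3,-16,0.3,0,8.5],
    [-0.3,-19.7,1.2,0,8.5],
  ],
)

```text
t: 17.52
tool_pos: [0.4469, -0.114, 0.1519]
tool_rot: [-2.223, -2.218, 0.001]
contact_force: [-0.6, -0.6, 0.6]
opening: 0.085
```

```bash
python3 -c "
from m import *
im=get_image('wrist')
for k,v in boxes(im).items(): print(k,v)
go(.4505,-.1145,.0635,90)"
```

```text
blue ((297.689697265625, 348.0002746582031), (54.309165954589844, 62.89588165283203), array([ 0.4606, -0.1913]))
go [-0.18  0.91  8.51] twist -0.2
```

Call:
move_arm(
  increments=[
    [0,0,0,0,8.5],
    [0,0,0,0,8.5],
  ],
)

```text
t: 17.82
tool_pos: [0.4495, -0.1145, 0.1534]
tool_rot: [2.224, 2.219, 0.0]
contact_force: [-0.0, -0.8, -0.2]
opening: 0.0848
```

```bash
python3 -c "
from m import *
go(.4505,-.1145,.0635,90)
save(get_image('wrist'),'w7')"
```

```text
go [-0.    0.09  8.99] twist -0.1
```

View pics/w7.png

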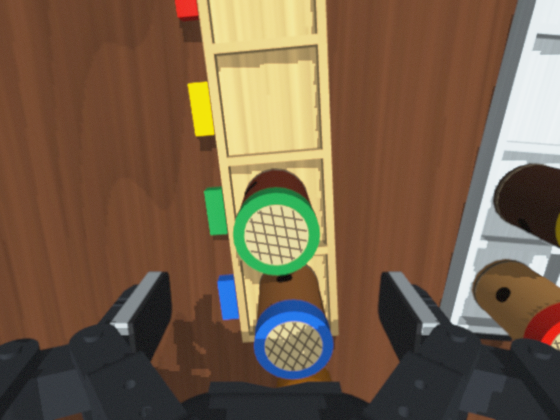

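Green disc at (277,235), same image position as red and yellow had before their grasps: centred. Descend and grasp.

Call:
move_arm(
  increments=[
    [0,0,3,0,8.5],
    [0,0,6,0,8.5],
    [0,0,8.3,0,8.5],
    [0,0,8.9,0,8.5],
    [0,0,8.9,0,7],
  ],
)

```text
t: 18.5
tool_pos: [0.4494, -0.1144, 0.0646]
tool_rot: [-2.224, -2.219, -0.0]
contact_force: [0.2, -0.6, -0.2]
opening: 0.0704
```

Call:
move_arm(
  increments=[
    [0,0,0,0,6],
    [0,0,0,0,5.2],
    [0,0,0,0,4.5],
    [0,0,0,0,4.5],
    [0,0,0,0,4.5],
  ],
)

```text
t: 19.12
tool_pos: [0.4496, -0.1147, 0.0655]
tool_rot: [2.223, 2.217, 0.001]
contact_force: [-1.1, 0.3, 5.8]
opening: 0.0495
```

Call:
move_arm(
  increments=[
    [0,0,-1,0,4.5],
    [0,0,-4,0,4.5],
    [0,0,-8,0,4.5],
    [0,0,-12,0,4.5],
    [0,0,-13,0,4.5],
  ],
)

```text
t: 19.75
tool_pos: [0.4499, -0.1148, 0.1972]
tool_rot: [2.221, 2.215, 0.003]
contact_force: [-0.2, -0.4, -2.0]
opening: 0.0492
```

```bash
python3 -c "
from m import *
go(.6526,-.0362,.19,90)
save(get_image('wrist'),'w8')"
```

```text
go [ 7.91 20.25  0.79] twist -0.1
```

View pics/w8.png

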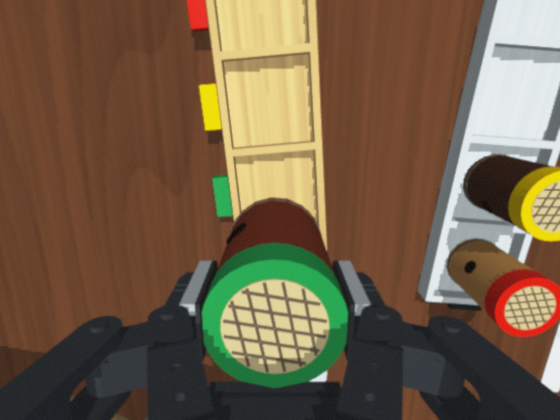

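Green is held upright at (275,320). Box bottom is about 0.138 m, above the standing boxes.

Call:
move_arm(
  increments=[
    [1.3,3.4,0,0,4.5],
    [3,7.6,0,0,4.5],
    [4.7,12,0,0,4.5],
    [6.4,16.3,0,0,4.5],
    [7.9,20,0,0,4.5],
  ],
)

```text
t: 20.42
tool_pos: [0.6489, -0.0349, 0.1907]
tool_rot: [-2.221, -2.216, 0.005]
contact_force: [-0.0, 0.3, -1.6]
opening: 0.0492
```

Call:
move_arm(
  increments=[
    [0,0,0,0,4.5],
    [0,0,3,0,4.5],
    [0,0,6,0,4.5],
    [0,0,6.5,0,4.5],
    [0,0,6.5,0,4.5],
  ],
)

```text
t: 21.05
tool_pos: [0.6481, -0.036, 0.1287]
tool_rot: [-2.224, -2.217, 0.002]
contact_force: [-0.4, -0.9, -1.6]
opening: 0.0492
```

```bash
python3 -c "
from m import *
go(.6526,-.0362,.072,90)
save(get_image('wrist'),'w9')"
```

```text
go [-0.02  0.46  5.67] twist -0.2
```

View pics/w9.png

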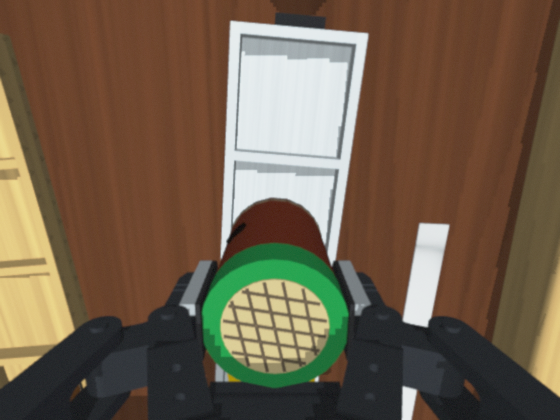

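Green is over the third well from the right (one empty well ahead at (290,100)), centred across.

Call:
move_arm(
  increments=[
    [0,0.2,2,0,4.5],
    [0,0.2,4,0,4.5],
    [0,0.2,5,0,4.5],
    [0,0.2,5.4,0,4.5],
    [0,0.2,5.6,0,4.5],
  ],
)

```text
t: 21.72
tool_pos: [0.6511, -0.0358, 0.0732]
tool_rot: [2.224, 2.219, 0.0]
contact_force: [-0.6, -0.4, -1.6]
opening: 0.0494
```

Call:
move_arm(
  increments=[
    [0,0,0.1,0,4.5],
    [0,0,0.2,0,4.5],
    [0,0,0.3,0,4.5],
    [0,0,0.4,0,4.5],
  ],
)

```text
t: 22.22
tool_pos: [0.651, -0.0358, 0.0695]
tool_rot: [2.224, 2.218, 0.0]
contact_force: [0.4, -0.5, -2.0]
opening: 0.0496
```

Call:
move_arm(
  increments=[
    [0,0,0.1,0,4.5],
    [0,0,0.2,0,4.5],
    [0,0,0.2,0,4.5],
  ],
)

```text
t: 22.6
tool_pos: [0.6508, -0.0358, 0.0672]
tool_rot: [-2.224, -2.218, 0.0]
contact_force: [-0.3, -0.7, -1.9]
opening: 0.0494
```

Call:
move_arm(
  increments=[
    [0,0,0.1,0,4.5],
    [0,0,0.1,0,4.5],
  ],
)

```text
t: 22.85
tool_pos: [0.6509, -0.0358, 0.0662]
tool_rot: [-2.224, -2.219, 0.0]
contact_force: [-0.4, -1.4, -2.1]
opening: 0.0493
```

Call:
move_arm(
  increments=[
    [0,0,0.1,0,4.5],
    [0,0,0.1,0,4.5],
  ],
)

```text
t: 23.1
tool_pos: [0.6511, -0.0358, 0.0656]
tool_rot: [2.224, 2.219, 0.0]
contact_force: [0.7, 1.5, 0.0]
opening: 0.0492
```

Call:
move_arm(
  increments=[
    [0,0,0.1,0,4.5],
    [0,0,0.1,0,4.5],
  ],
)

```text
t: 23.35
tool_pos: [0.6511, -0.0358, 0.0655]
tool_rot: [-2.224, -2.219, 0.0]
contact_force: [-1.8, 0.5, 6.3]
opening: 0.049
```

Call:
move_arm(
  increments=[
    [0,0,0,0,5.2],
    [0,0,0,0,6],
    [0,0,0,0,7],
    [0,0,0,0,8],
    [0,0,0,0,8.5],
  ],
)

```text
t: 23.98
tool_pos: [0.651, -0.0358, 0.0643]
tool_rot: [2.224, 2.219, 0.0]
contact_force: [0.9, -0.5, 0.9]
opening: 0.085
```

Call:
move_arm(
  increments=[
    [0,0,0,0,8.5],
    [0,0,-2,0,8.5],
    [0,0,-5,0,8.5],
    [0,0,-8.5,0,8.5],
    [0,0,-10,0,8.5],
  ],
)

```text
t: 24.6
tool_pos: [0.6526, -0.0361, 0.1688]
tool_rot: [2.221, 2.215, 0.006]
contact_force: [-0.0, -0.4, -0.2]
opening: 0.0854
```

```bash
python3 -c "
from m import *
go(.461,-.1905,.155,90)
save(get_image('scene'),'s9')"
```

```text
go [-15.49 -19.13   1.28] twist -0.1
```

View pics/s9.png

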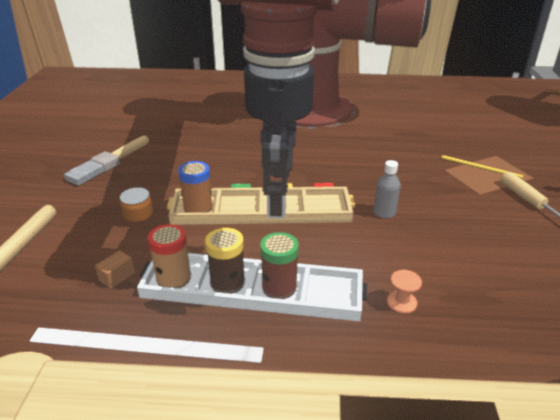

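Green stands upright in the third well (280,265). Blue remains at (196,188).

Call:
move_arm(
  increments=[
    [-3.1,-3.8,0,0,8.5],
    [-6.2,-7.7,0,0,8.5],
    [-9.3,-11.5,0,0,8.5],
    [-12.4,-15.3,0.3,0,8.5],
    [-15.5,-19.1,1.2,0,8.5],
  ],
)

```text
t: 25.28
tool_pos: [0.4582, -0.1911, 0.1519]
tool_rot: [2.224, 2.219, -0.0]
contact_force: [0.1, -1.0, 0.8]
opening: 0.0853
```

Call:
move_arm(
  increments=[
    [0,0,0,0,8.5],
    [0,0,0,0,8.5],
  ],
)

```text
t: 25.52
tool_pos: [0.4595, -0.1902, 0.152]
tool_rot: [-2.224, -2.218, -0.0]
contact_force: [-0.3, 0.1, 0.9]
opening: 0.0846
```

```bash
python3 -c "
from m import *
im=get_image('wrist');print(boxes(im));go(.461,-.1905,.0635,90);save(im,'w10')"
```

```text
{'blue': ((277.63446044921875, 235.6082763671875), (65.21317291259766, 68.92325592041016), array([ 0.4604, -0.1906]))}
go [-0.05  0.1   8.88] twist -0.1
```

View pics/w10.png

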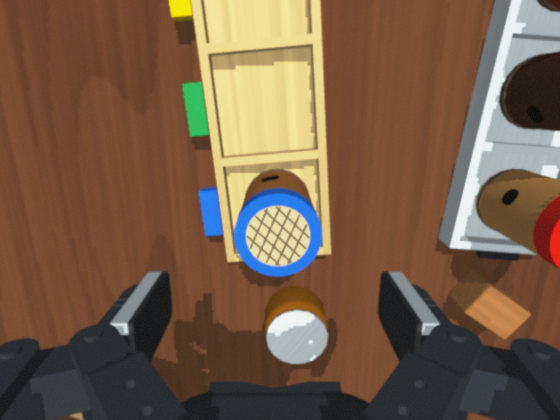

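Blue disc at (278,235) is centred. The jar at (297,335) is low and outside the finger width.

Call:
move_arm(
  increments=[
    [0,0,3,0,8.5],
    [0,0,6,0,8.5],
    [0,0,8.3,0,8.5],
    [0,0,8.8,0,8.5],
    [0,0,8.8,0,7],
  ],
)

```text
t: 26.2
tool_pos: [0.4602, -0.19, 0.0646]
tool_rot: [2.223, 2.22, 0.0]
contact_force: [0.0, 0.0, 1.1]
opening: 0.0705
```

Call:
move_arm(
  increments=[
    [0,0,0,0,6],
    [0,0,0,0,5.2],
    [0,0,0,0,4.5],
    [0,0,0,0,4.5],
    [0,0,0,0,4.5],
  ],
)

```text
t: 26.82
tool_pos: [0.4604, -0.1908, 0.0656]
tool_rot: [2.223, 2.217, 0.001]
contact_force: [0.8, 0.3, 5.6]
opening: 0.0493
```

Call:
move_arm(
  increments=[
    [0,0,-1,0,4.5],
    [0,0,-4,0,4.5],
    [0,0,-8,0,4.5],
    [0,0,-12,0,4.5],
    [0,0,-13,0,4.5],
  ],
)

```text
t: 27.45
tool_pos: [0.4606, -0.191, 0.1972]
tool_rot: [2.221, 2.215, 0.002]
contact_force: [-0.4, 0.1, -0.8]
opening: 0.0498
```

```bash
python3 -c "
from m import *
go(.6589,.0395,.19,90)
save(get_image('wrist'),'w11')"
```

```text
go [23.11 19.77  0.74] twist -0.1
```

View pics/w11.png

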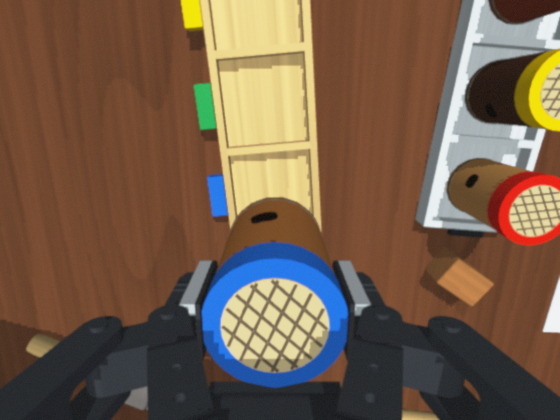

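Blue is held upright; the wooden rack is empty.

Call:
move_arm(
  increments=[
    [3.5,3,0,0,4.5],
    [8,6.8,0,0,4.5],
    [12.5,10.7,0,0,4.5],
    [17,14.5,0,0,4.5],
    [21,18,0,0,4.5],
  ],
)

```text
t: 28.12
tool_pos: [0.6397, 0.0211, 0.1909]
tool_rot: [-2.221, -2.217, 0.005]
contact_force: [0.1, -0.5, -1.2]
opening: 0.0489
```

Call:
move_arm(
  increments=[
    [1.5,1.3,0,0,4.5],
    [2.1,1.6,0,0,4.5],
    [2.1,1.6,3,0,4.5],
    [2.1,1.6,6,0,4.5],
    [2.1,1.6,6.4,0,4.5],
  ],
)

```text
t: 28.75
tool_pos: [0.653, 0.0391, 0.1264]
tool_rot: [-2.222, -2.213, 0.008]
contact_force: [-0.8, 0.3, -2.9]
opening: 0.0493
```

```bash
python3 -c "
from m import *
go(.6589,.0395,.072,90)
save(get_image('wrist'),'w12')"
```

```text
go [0.05 0.63 5.43] twist -0.2
```

View pics/w12.png

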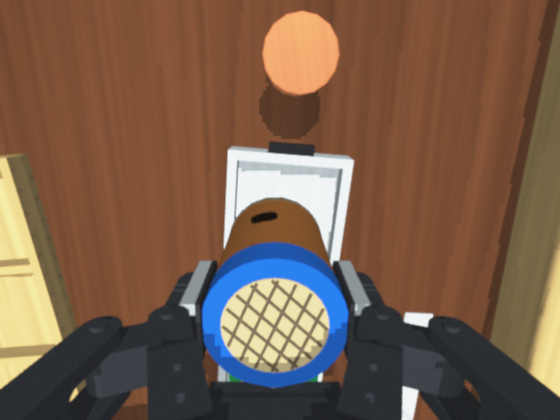

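Blue is over the leftmost well, with the end wall ahead at (290,160), slightly low in x. I'll correct that while descending.

Call:
move_arm(
  increments=[
    [0,0.3,1.5,0,4.5],
    [0,0.3,3.5,0,4.5],
    [0,0.3,4.7,0,4.5],
    [0,0.3,5.2,0,4.5],
    [0,0.3,5.4,0,4.5],
  ],
)

```text
t: 29.42
tool_pos: [0.6591, 0.0402, 0.0759]
tool_rot: [-2.224, -2.219, 0.0]
contact_force: [-0.0, -0.6, -2.7]
opening: 0.0492
```

Call:
move_arm(
  increments=[
    [0,0,0.1,0,4.5],
    [0,0,0.2,0,4.5],
    [0,0,0.3,0,4.5],
    [0,0,0.4,0,4.5],
  ],
)

```text
t: 29.92
tool_pos: [0.6592, 0.0402, 0.0725]
tool_rot: [2.224, 2.218, 0.0]
contact_force: [0.1, -0.1, -1.7]
opening: 0.0495
```

Call:
move_arm(
  increments=[
    [0,0,0.1,0,4.5],
    [0,0,0.2,0,4.5],
    [0,0,0.2,0,4.5],
  ],
)

```text
t: 30.3
tool_pos: [0.659, 0.0402, 0.0701]
tool_rot: [-2.224, -2.218, 0.0]
contact_force: [-1.1, -0.7, -1.1]
opening: 0.0495
```

Call:
move_arm(
  increments=[
    [0,0,0.1,0,4.5],
    [0,0,0.2,0,4.5],
    [0,0,0.3,0,4.5],
    [0,0,0.3,0,4.5],
  ],
)

```text
t: 30.8
tool_pos: [0.6591, 0.0402, 0.0672]
tool_rot: [-2.224, -2.219, 0.0]
contact_force: [-0.1, -0.1, -2.8]
opening: 0.0494
```

Call:
move_arm(
  increments=[
    [0,0,0.1,0,4.5],
    [0,0,0.1,0,4.5],
  ],
)

```text
t: 31.05
tool_pos: [0.6591, 0.0401, 0.0662]
tool_rot: [-2.224, -2.219, 0.0]
contact_force: [0.2, 0.0, -2.1]
opening: 0.0491
```

Call:
move_arm(
  increments=[
    [0,0,0.1,0,4.5],
    [0,0,0.1,0,4.5],
  ],
)

```text
t: 31.3
tool_pos: [0.6593, 0.0402, 0.0656]
tool_rot: [2.224, 2.219, 0.0]
contact_force: [0.0, -0.4, -0.4]
opening: 0.0493
```

Call:
move_arm(
  increments=[
    [0,0,0.1,0,4.5],
    [0,0,0.1,0,4.5],
  ],
)

```text
t: 31.55
tool_pos: [0.6594, 0.0402, 0.0656]
tool_rot: [2.224, 2.219, 0.0]
contact_force: [-3.3, 0.2, 5.2]
opening: 0.0492
```

Call:
move_arm(
  increments=[
    [0,0,0,0,5.2],
    [0,0,0,0,6],
    [0,0,0,0,7],
    [0,0,0,0,8],
    [0,0,0,0,8.5],
  ],
)

```text
t: 32.17
tool_pos: [0.6591, 0.0402, 0.0643]
tool_rot: [2.224, 2.219, -0.0]
contact_force: [0.8, -0.4, 0.5]
opening: 0.0849
```

Call:
move_arm(
  increments=[
    [0,0,0,0,8.5],
    [0,0,-2,0,8.5],
    [0,0,-5,0,8.5],
    [0,0,-8.5,0,8.5],
    [0,0,-12,0,8.5],
  ],
)

```text
t: 32.8
tool_pos: [0.6594, 0.0402, 0.1873]
tool_rot: [2.223, 2.218, 0.002]
contact_force: [0.3, 1.1, 0.3]
opening: 0.085
```

Call:
move_arm(
  increments=[
    [2,-4,-1,0,8.5],
    [4,-8,-1,0,8.5],
    [6,-12,-1,0,8.5],
    [8,-16,-1,0,8.5],
    [10,-20,-1,0,8.5],
  ],
)

```text
t: 33.42
tool_pos: [0.4585, 0.1412, 0.1961]
tool_rot: [2.223, 2.217, 0.003]
contact_force: [-0.2, 1.1, 0.3]
opening: 0.0849
```

Call:
move_arm(
  increments=[
    [3,0,0,0,8.5],
    [6,0,0,0,8.5],
    [9,0,0,0,8.5],
    [12,0,0,0,8.5],
    [15,0,0,0,8.5],
  ],
)

```text
t: 34.05
tool_pos: [0.46, 0.2919, 0.1962]
tool_rot: [2.223, 2.218, 0.004]
contact_force: [-0.2, 0.7, -0.7]
opening: 0.0851
```

```bash
python3 -c "
from m import *
save(get_image('scene'),'s13');im=get_image('top');save(im,'t13')
for k,v in boxes(im).items():print(k,v[2])
print(sensors.get_obs()['contact_force'])"
```

```text
red [ 0.6423 -0.1901]
yellow [ 0.6463 -0.1103]
green [ 0.652  -0.0345]
blue [0.66  0.042]
[ 0.58193978 -0.24552611  0.56006593]
```

View pics/s13.png

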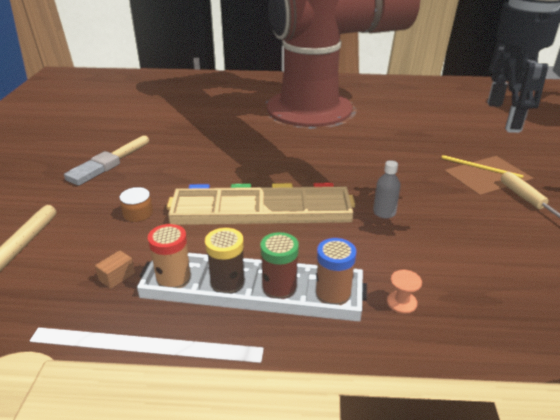

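View pics/t13.png

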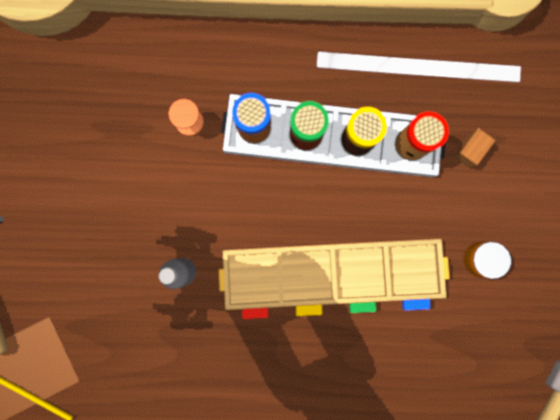

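All four boxes stand in the aluminium rack: blue (252,115), green (310,123), yellow (366,128), red (428,132) in the top view. The arm is clear.

```bash
python3 -c "
from station import order
print(order.finish_job())"
```

```text
the job is handed in; nothing more can be done
None
```

I moved all four boxes from the wooden rack to the aluminium rack in reverse order and handed the job in at about 34 s, well under the 112 s limit. From the robot's left, the aluminium rack now holds blue, green, yellow and red; the start order was red, yellow, green, blue.

- **Final check:** the last scene and top pictures showed all four boxes upright, skin face up, in separate wells. Each was within about 3 mm of its well's centre, and the gripper was clear of everything.
- **Setting down:** I lowered each box until the arm felt the floor, a push of about 5–10 N at the height where it had been picked up, before opening the fingers. The readings I got after each move were all below 10 N.
- **Failed readings:** the colour finder missed red while it was held (top view), missed green in one close-up, and found nothing in one top view. I used the pictures and earlier measurements instead.
- **Disagreement:** positions from the top and wrist cameras differed by up to about 2 mm.

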